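# Snap the retaining clip into the groove of the measuring fixture

## Task

Lock the slotted disc onto the measuring fixture: take the smaller of the two open spring clips by its upright grip block and press it sideways, lying flat on the disc, into the groove of the spigot until it snaps fully home round the spigot, then let go of it. The spigot floats on a soft spring and is delicate: press gently, feel for the snap, and use little more force than it needs. Leave the other things on the table where they are.

Things in the scene. Friction and masses are not known exactly. Their poses are not given: they have to be found in the camera images.
- clip: The smaller plain-steel spring clip, about 53 mm long, 46 mm wide, 6 mm thick, 150 g, lying flat: a back plate (9 to 35 mm behind the origin) with two sprung hinged jaws, the mouth open to its own +x. Origin under the bore centre, on the underside; z up. The jaws take about 6 to 12 N (friction varies) to slide past the spigot's core, then snap shut in front of it.
- clip_bore (a point): Bore centre of the smaller clip, at the level of its underside; axes as the clip. The bore is 20 mm wide between the jaws and ends at the back plate's straight edge, 9 mm behind this point. The jaws reach 18 mm ahead; their round lips, 7.5 mm ahead, leave a gap of 13.5 mm and flare beyond it into a lead-in about 29 mm wide.
- clip_grip (a point): Point in the smaller clip's upright grip block, 38 mm above the clip's underside, 26 mm behind the bore centre; axes as the clip. The block is 12 mm thick along x, 20 mm wide along y and rises to 48 mm above the underside. Hold it with the fingertips 20 mm or more above the underside, so that they pass over the spigot's head.
- groove (a point): On the spigot's axis, at the bottom of its groove = top face of the slotted disc, about 36 mm above the table; live. The groove lies directly on the disc: core 18 mm in diameter, 8.5 mm high, under a head 26 mm across and 9 mm tall (lower rim chamfered 1.5 mm). The clip enters lying on the disc, with 2.5 mm of play in height. Seated, its bore centre is at this point. x along the float, z up.
- spigot: Upright spigot with its dark slotted disc (120 mm across, 5 mm thick). They float on a sprung, damped slide along x (0.42 N per mm, 34 mm either way; rigid across): it gives way 14 to 27 mm before the clip snaps in; home, more pressing only moves it on. 15 N of pressing is plenty; all contact forces on it and the disc added up must stay below 40 N. Origin at the fixture's when at rest.
- fixture: Fixed aluminium base of the measuring fixture, 170 x 100 mm, under the disc; origin on the table under the spigot's rest position; x is the float's direction, within 0.45 rad of the world's x. Room to come from its -x side. A clip that bears down on the disc drags the disc along instead of sliding into the groove: touch the disc, then ease up by about 1 mm and press level.
- clip_big: The larger spring clip of the same form, not wanted here: about 67 mm long, 60 mm wide, bore 32 mm; origin under its bore centre.
- ring_gauge: Steel ring gauge, 56 mm across, 16 mm high; bystander; origin under its centre.
- plug_gauge: Plug gauge lying along its x, black handle and 32 mm steel plug, 100 mm long; bystander; origin on the table.
- gauge_blocks: Three gauge blocks side by side, 35 x 26 x 30 mm; bystander; origin under them.
- vee_block: Dark vee block 60 x 50 x 40 mm; bystander; origin under its centre.
- test_ball_foot: Dark steel disc weight, 44 mm across, 20 mm high; bystander; origin under its centre.
There are look-alikes about, which are no part of the job. What is shaped like the clip but turquoise is not meant. What is shaped like the fixture but blue is not meant.

How it is judged:
At the end, for the whole second after the job is handed in: The smaller clip is snapped home in the groove: its bore centre within 3.5 mm of the spigot's axis, its underside from 2 mm below to 4 mm above the top of the disc, tilted less than 0.1 rad; spigot back within 3 mm of its rest position, clip released and at rest (horizontal distance between clip_bore and groove below 0.0035 m and z of clip_bore in the frame of groove between -0.002 and 0.004 m and angle between clip_bore's own z axis and vertical below 0.1 rad and horizontal distance between groove and fixture below 0.003 m and contact force between the fingers and clip below 0.1 N and linear speed of clip below 0.01 m/s); the robot touches nothing.
It fails at once if the spigot or its disc is loaded with more than 40 N, all its contact forces added up (contact force between anything else and spigot above 40 N).
It fails at once if a bystander is moved by more than 30 mm (distance of any of clip_big, ring_gauge, plug_gauge, gauge_blocks, vee_block, test_ball_foot from where it was at the start of the episode above 0.03 m).
It also fails if it takes over 54 s, if anything falls off the work surface, if the arm or the gripper's body presses on something with over 40 N, if the wrist force passes 120 N, or if a joint passes its speed limit or range.

## Robot

A 6-joint arm with a two-finger parallel gripper is mounted at the origin on the work surface. World frame = base frame: x ahead of the robot, y to its left, z up, the work surface at z = 0. Lengths are in m, angles in rad, forces in N, time in s.
With the tool pointing down it reaches from about 0.25 to 0.85 m from the base axis. Payload 12.5 kg.
Tool frame: the origin (TCP) lies midway between the tips of the shut fingers; the grasp point (between the pads) lies 19 mm behind it; z points along the fingers, y is the direction in which the jaws open and shut (so a half turn about z gives the same grasp; the last joint's range is limited). The gripper opens to 93 mm and grips with 3 to 60 N. Pads are 15 mm wide; open, the fingers measure 128 mm over their backs; the gripper's body (75 mm by 188 mm) begins 65 mm behind the grasp point.
Start: joints at [1.12, 0.351, 1.652, -0, 1.139, -0.085], TCP at [0.197, 0.514, 0.18] pointing down, gripper open.
Joint ranges: [-2.75, 2.75], [-0.79, 2.1], [0.01, 2.65], [-1.57, 4.71], [0.07, 3.14], [-2.87, 2.87]. Speed limits (rad/s): [2.22, 2.22, 2.79, 3.14, 3.14, 3.14].

## Interface

Orientations are given as a rotation vector (axis times angle).
In Python, from cell import telemetry, optics, bot gives the robot as it stands.
- The arm moves only by the tool step_arm, never from a script. Its argument "rows" is a list that holds one entry, the list of rows, each a list of 7 numbers: the shift along the tool's x, y, z in cm, then the turn, a rotation vector about the tool's x, y, z in rad, then the gripper command: -1 is shut, 1 is fully open, values between are in proportion. In form: [[[x, y, z, rx, ry, rz, gripper], ...]]. A call has 1 to 12 rows; each row is the pose to reach, as a shift and turn from the pose measured when the call began, along the tool's axes at that moment; what a row does not reach only later rows make up. A row lasts 1/12 s, in which the tool goes at most 41.7 mm and 7.16 degrees, less where a joint would pass 70% of its speed; a pose out of reach is approached as far as the arm can. A call with a gripper value outside its range is refused whole. The fingers move at their own pace and stop on an object; the grip force is fixed at half the most. Time passes only in rows, so rows that repeat a pose let the fingers close. It gives the time, the measured TCP pose, the force and the opening at its end, in the units of the state.
- telemetry.observe(): the state, without advancing time (a new reading comes with each control period).
- optics.capture(name): name is "side" or "top"; returns a dict with "frame" (384x512x3 uint8, red, green, blue), "depth" (384x512 float32, m along the optical axis (not along the pixel's ray), 0 where there is no reading), "fx", "fy", "cx", "cy" (pixels), "k1" (the pictures are not rectified: a ray, as slopes to the right and down, at radius r is drawn at 1 + k1 r^2 times it, then the intrinsics apply), "extrinsics" (4x4, takes a point from world to camera coordinates). Camera axes: x right, y up, looking along -z (the intrinsics and any distortion apply to the point x, -y, -z); pixel columns grow to the right and rows downward; lengths in m; the calibration is good to about 2 mm. A picture is of the moment at which its call begins.
- bot.finish_job(): hands the job in, once; it reports no verdict.
The state is a dict: "time": time; "joint_pos": joint angles; "dq": joint speeds; "joint_torque": joint torques, N m; "eef_pos": TCP position; "tcp_rot": TCP orientation; "ft_force": force on the tool from outside, world axes, zero at the start; "moment": the same for the moment, N m; "grip_width": finger opening in m.
Only numpy, scipy, OpenCV 4.12 (cv2) and the standard library are available. Lean on these libraries where they do the work, as an engineer would, in place of code of your own. Each camera call takes 0.05 s, during which the arm holds its last target. There are 200 camera calls.

## Working session

There is one attempt and no reset: what is moved stays moved. The work goes in short steps, Python scripts to look and compute and a tool call to move; the robot and the scene stay as the last step left them, time stands still between calls to the robot, and variables do not carry over. Pictures are saved under pics/ and viewed, about 8 in all and at most 12, crops included, and the job is handed in when it is done.

Besides the shell and the picture viewer there is one more tool, called as name([rows], argument=value, ...), one row to a line, values as JSON. step_arm: Moves the arm, as the interface text tells. Its arguments: {"type":"object","properties":{"rows":{"type":"array","items":{"type":"array","items":{"type":"array","items":{"type":"number"}}}}},"required":["rows"]}

```bash
mkdir -p pics
cat > h.py <<'E'
import numpy as np, cv2
from cell import telemetry, optics, bot
from scipy.spatial.transform import Rotation as R
def cap(n):
    c=optics.capture(n); c['E']=np.array(c['extrinsics']); return c
def ray(c,u,v):
    x=np.array([(u-c['cx'])/c['fx'],(v-c['cy'])/c['fy']]); s=x.copy()
    for _ in range(20): s=x/(1+c['k1']*(s@s))
    return np.array([s[0],-s[1],-1.])
def plane(c,u,v,z):
    E=c['E']; o=-E[:3,:3].T@E[:3,3]; d=E[:3,:3].T@ray(c,u,v)
    return o+d*(z-o[2])/d[2]
def pt(c,u,v):
    E=c['E']; return E[:3,:3].T@(ray(c,u,v)*c['depth'][int(v),int(u)]-E[:3,3])
def cloud(c):
    uu,vv=np.meshgrid(np.arange(512),np.arange(384))
    x=np.stack([(uu-c['cx'])/c['fx'],(vv-c['cy'])/c['fy']],-1); s=x.copy()
    for _ in range(20): s=x/(1+c['k1']*(s**2).sum(-1,keepdims=True))
    p=np.concatenate([s[...,:1],-s[...,1:],-np.ones(s.shape[:2]+(1,))],-1)*c['depth'][...,None]
    return (p-c['E'][:3,3])@c['E'][:3,:3]
def save(c,f,box=None,k=1):
    im=c['frame'][...,::-1]
    if box: im=im[box[1]:box[3],box[0]:box[2]]
    cv2.imwrite('pics/'+f,cv2.resize(im,None,fx=k,fy=k,interpolation=cv2.INTER_CUBIC))
E
python3 - <<'E'
from h import *
t=cap('top');s=cap('side')
a=np.hstack([t['frame'],s['frame']])[...,::-1]
save(t,'t0.png',None,1.5);save(s,'s0.png',None,1.5)
for c in(t,s):
    E=c['E'];print(-E[:3,:3].T@E[:3,3],E[:3,:3].round(2).tolist(),c['fx'],c['cx'],c['cy'],c['k1'])
print(telemetry.observe())
E
```

```text
[0.44821406 0.00901264 1.30337177] [[-0.02, -1.0, 0.0], [1.0, -0.02, 0.07], [-0.07, 0.01, 1.0]] 389.7746767614234 252.0135037777373 194.43538459190617 -0.05213495612693255
[ 0.4183408  -0.86140263  0.84119822] [[0.99, -0.11, 0.02], [0.06, 0.66, 0.75], [-0.09, -0.74, 0.66]] 477.41412615575496 247.4469195670034 187.488050500984 -0.08048378599925099
{'time': 0.1, 'joint_pos': array([ 1.12039026e+00,  3.51164855e-01,  1.65235794e+00, -2.43305952e-05,
        1.13908856e+00, -8.45625505e-02]), 'dq': array([-1.75638921e-04, -2.66728994e-03, -1.26193039e-04, -2.70966383e-04,
        1.87183880e-03,  4.42005883e-05]), 'joint_torque': array([ 1.50062795e-03, -4.98024094e+01, -2.85706919e+01,  7.00424798e-02,
        2.39066267e-02, -1.87633469e-05]), 'eef_pos': array([0.19656771, 0.51330376, 0.17996568]), 'tcp_rot': array([-5.71405349e-01, -3.08893835e+00,  1.55232194e-03]), 'ft_force': array([0.03013924, 0.63842669, 0.02569104]), 'moment': array([-0.05122548,  0.0113084 ,  0.02452676]), 'grip_width': 0.09312254504377737}
```

View pics/t0.png

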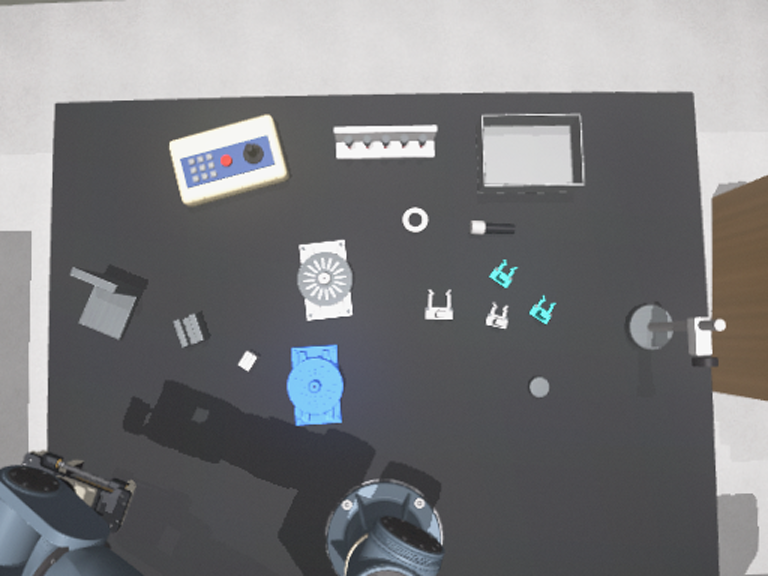

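View pics/s0.png

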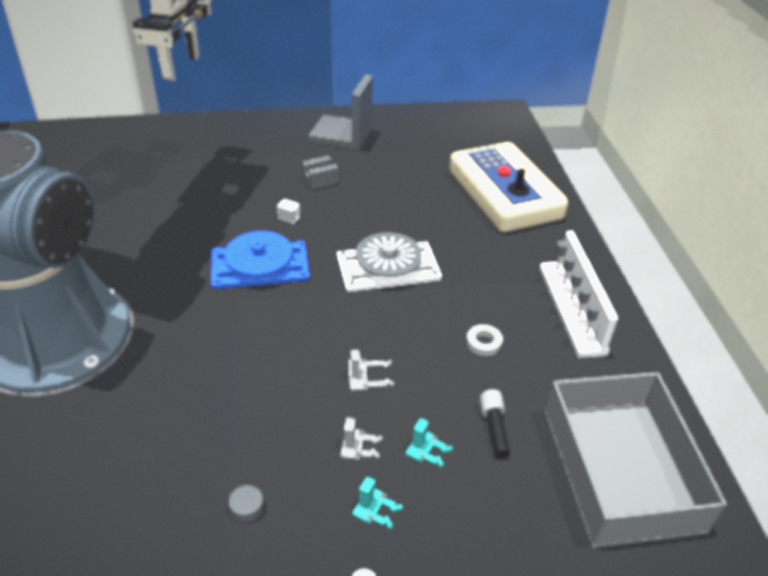

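The top view shows the plain small clip at about (331,211) in raw pixels, with the big clip at (292,203). The real fixture is at (216,185). Turquoise clips and a blue fixture are also there. In both views the mouths point roughly to world +x.

Run:
```python
from h import *
t=cap('top');s=cap('side')
for n,c,boxes in(('top',t,dict(clip=(318,195,343,224),fix=(190,152,245,220))),('side',s,dict(clip=(222,274,260,310),fix=(220,150,298,196)))):
    P=cloud(c); g=c['frame'].astype(int); 
    for k,(a,b,d,e) in boxes.items():
        q=P[b:e,a:d]; f=g[b:e,a:d]
        m=(f.min(-1)>110)&(f.max(-1)-f.min(-1)<40)
        print(n,k,m.sum(),'z',np.percentile(q[m][:,2],[1,10,50,90,99]).round(4))
        if k=='clip':
            for lo,hi in((.002,.012),(.012,.042),(.042,.06)):
                w=q[(q[...,2]>lo)&(q[...,2]<hi)]
                if len(w): print(lo,len(w),w.mean(0).round(4),w.min(0).round(4),w.max(0).round(4))
        else:
            for lo,hi in((.01,.026),(.028,.042),(.045,.07)):
                w=q[(q[...,2]>lo)&(q[...,2]<hi)]
                if len(w)>3:
                    r=cv2.minAreaRect(w[:,:2].astype(np.float32)*1000); print(lo,len(w),w.mean(0).round(4),r)
save(t,'t1.png',(180,140,350,230),4.5); save(s,'s1.png',(200,140,310,320),3.3)
```

```text
top clip 170 z [-0.0044 -0.001   0.006   0.046   0.0505]
0.002 197 [ 0.4839 -0.258   0.0047] [ 0.4382 -0.2994  0.002 ] [ 0.5328 -0.2166  0.0108]
0.012 11 [ 0.4671 -0.2505  0.0267] [ 0.4584 -0.2642  0.013 ] [ 0.4855 -0.2424  0.0399]
0.042 25 [ 0.4661 -0.2576  0.0477] [ 0.4582 -0.2681  0.043 ] [ 0.4714 -0.2482  0.0522]
top fix 1684 z [-0.0016  0.01    0.0338  0.0393  0.0547]
0.01 458 [0.5616 0.1151 0.0151] ((568.2298583984375, 116.9333267211914), (169.78968811035156, 99.40145874023438), 5.263757705688477)
0.028 987 [0.5684 0.1172 0.0359] ((564.999755859375, 117.95648193359375), (117.84143829345703, 134.57095336914062), 81.29426574707031)
0.045 51 [0.5679 0.1166 0.0525] ((567.31298828125, 116.1238021850586), (23.243850708007812, 22.63703727722168), 89.62979125976562)
side clip 484 z [-0.0023  0.0005  0.0067  0.0458  0.0499]
0.002 424 [ 0.4813 -0.2629  0.005 ] [ 0.4411 -0.2976  0.002 ] [ 0.5274 -0.1995  0.012 ]
0.012 61 [ 0.4659 -0.2672  0.0273] [ 0.4594 -0.2715  0.013 ] [ 0.4733 -0.2548  0.042 ]
0.042 58 [ 0.4662 -0.261   0.0472] [ 0.4598 -0.2702  0.042 ] [ 0.4734 -0.2494  0.0502]
side fix 2123 z [-0.001   0.0047  0.0271  0.0389  0.0552]
0.01 719 [0.5602 0.0974 0.0154] ((568.7301635742188, 117.04869079589844), (170.2664337158203, 102.41770935058594), 5.876036643981934)
0.028 987 [0.5679 0.1132 0.0371] ((571.00927734375, 117.35719299316406), (123.04650115966797, 123.53598022460938), 89.81034851074219)
0.045 60 [0.568  0.1146 0.0531] ((568.2964477539062, 116.50875854492188), (25.506418228149414, 21.321094512939453), 82.71237182617188)
```

View pics/t1.png

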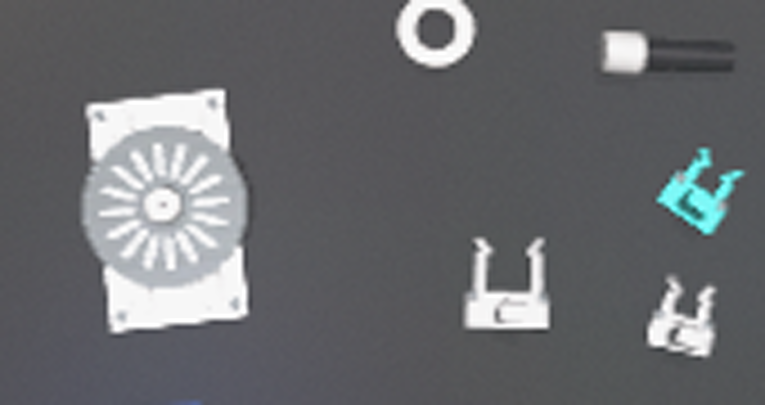

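View pics/s1.png

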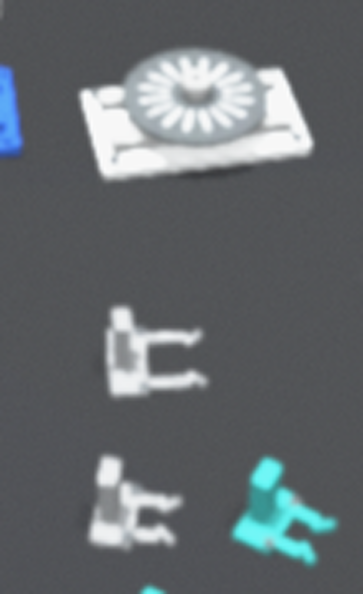

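```bash
cat >> h.py <<'E'
def go(p,yaw):
    """shift (cm) and turn (rad) to TCP position p, tool down, tool y at angle yaw"""
    o=telemetry.observe(); A=R.from_rotvec(o['tcp_rot']); 
    y=np.array([np.cos(yaw),np.sin(yaw),0]); z=np.array([0,0,-1.]); x=np.cross(y,z)
    B=R.from_matrix(np.stack([x,y,z],1))
    print('shift cm',(A.inv().apply(np.array(p)-o['eef_pos'])*100).round(2),'turn',(A.inv()*B).as_rotvec().round(3))
def st():
    o=telemetry.observe(); A=R.from_rotvec(o['tcp_rot']).as_matrix()
    print('t',round(o['time'],2),'p',o['eef_pos'].round(4),'yaw',np.degrees(np.arctan2(A[1,1],A[0,1])).round(2),'z',A[:,2].round(3),'F',o['ft_force'].round(2),'w',round(o['grip_width'],4))
E
python3 - <<'E'
from h import *
for n,(a,b,d,e) in(('top',(318,195,343,224)),('side',(222,270,262,312))):
    c=cap(n);P=cloud(c)[b:e,a:d];f=c['frame'][b:e,a:d].astype(int)
    m=(f.min(-1)>105)&(f.max(-1)-f.min(-1)<40)
    vv,uu=np.nonzero(m&(P[...,2]<.014))
    q=np.array([plane(c,u+a,v+b,.006)[:2] for u,v in zip(uu,vv)])*1000
    print(n,len(q),cv2.minAreaRect(q.astype(np.float32)),q.mean(0))
    for y in(-6,-9,-12,-15,-18):
        r=np.radians(y);X=q@[np.cos(r),np.sin(r)];Y=q@[-np.sin(r),np.cos(r)];print(y,np.ptp(X).round(1),np.ptp(Y).round(1))
    h=P[(P[...,2]>.044)&(P[...,2]<.054)];print(h.mean(0),cv2.minAreaRect(h[:,:2].astype(np.float32)*1000))
go([.466,-.2585,.16],np.radians(-12))
E
```

```text
top 141 ((483.01385498046875, -263.67376708984375), (49.3810920715332, 53.610591888427734), 74.8280029296875) [ 481.26703579 -261.8825438 ]
-6 58.2 48.0
-9 56.9 48.6
-12 55.4 49.0
-15 53.7 49.4
-18 55.3 49.6
[ 0.46624444 -0.25758684  0.0476599 ] ((466.13140869140625, -257.65301513671875), (20.304527282714844, 11.625675201416016), 75.03916931152344)
side 389 ((484.603271484375, -252.9204864501953), (74.2332534790039, 58.4542236328125), 78.4990234375) [ 480.39345943 -263.52991235]
-6 61.0 75.3
-9 59.7 74.8
-12 58.7 74.1
-15 60.0 73.5
-18 62.5 73.3
[ 0.46603784 -0.26080234  0.04835767] ((466.12042236328125, -260.1188659667969), (21.593420028686523, 11.561065673828125), 76.9898910522461)
shift cm [-52.77 -62.46   2.05] turn [-0.     0.     1.414]
```

step_arm([
  [[-52.8,-62.5,2,0,0,1.449,0.2],[-52.8,-62.5,2,0,0,1.449,0.2],[-52.8,-62.5,2,0,0,1.449,0.2],[-52.8,-62.5,2,0,0,1.449,0.2],[-52.8,-62.5,2,0,0,1.449,0.2],[-52.8,-62.5,2,0,0,1.449,0.2],[-52.8,-62.5,2,0,0,1.449,0.2],[-52.8,-62.5,2,0,0,1.449,0.2],[-52.8,-62.5,2,0,0,1.449,0.2],[-52.8,-62.5,2,0,0,1.449,0.2],[-52.8,-62.5,2,0,0,1.449,0.2],[-52.8,-62.5,2,0,0,1.449,0.2]],
])

```text
time: 1.3
eef_pos: [0.3615, 0.0396, 0.1685]
tcp_rot: [2.481, 1.926, 0.001]
ft_force: [0.6, 0.3, -0.2]
grip_width: 0.0561
```

```bash
python3 -c "
from h import *
st();go([.466,-.259,.10],np.radians(-14))"
```

```text
t 1.3 p [0.3615 0.0396 0.1685] yaw -14.37 z [ 0.001 -0.    -1.   ] F [ 0.61  0.32 -0.21] w 0.0561
shift cm [-26.33  17.52   6.87] turn [ 0.001  0.    -0.007]
```

step_arm([
  [[-26.3,17.5,4,0,0,0,0],[-26.3,17.5,4,0,0,0,0],[-26.3,17.5,4,0,0,0,0],[-26.3,17.5,4,0,0,0,0],[-26.3,17.5,4,0,0,0,0],[-26.3,17.5,4,0,0,0,0],[-26.3,17.5,4,0,0,0,0],[-26.3,17.5,4,0,0,0,0],[-26.3,17.5,6.8,0,0,0,0],[-26.3,17.5,6.8,0,0,0,0],[-26.3,17.5,6.8,0,0,0,0],[-26.3,17.5,6.8,0,0,0,0]],
])

```text
time: 2.3
eef_pos: [0.4658, -0.2581, 0.1015]
tcp_rot: [2.481, 1.926, 0.001]
ft_force: [0.3, 0.4, 0.2]
grip_width: 0.0467
```

```bash
python3 -c "
from h import *
st();go([.466,-.259,.022],np.radians(-14));s=cap('side');save(s,'s2.png',(180,220,320,320),5)"
```

```text
t 2.3 p [ 0.4658 -0.2581  0.1015] yaw -14.34 z [ 0.001 -0.    -1.   ] F [0.33 0.43 0.16] w 0.0467
shift cm [-0.09  0.03  7.95] turn [ 0.001  0.    -0.006]
```

View pics/s2.png

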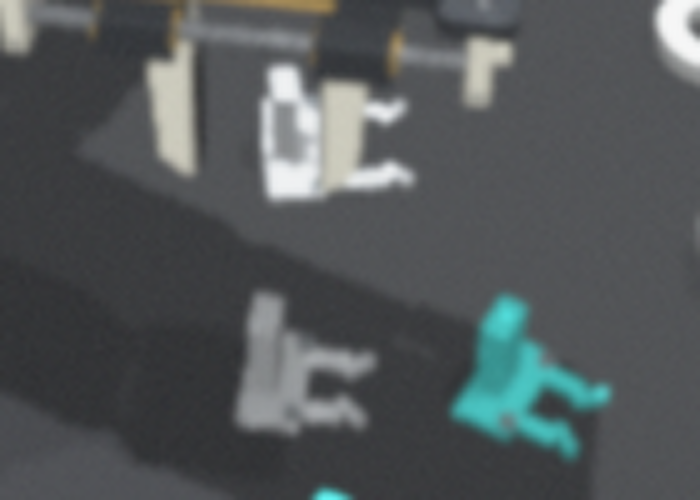

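The side view shows the open fingers above and behind the small clip at crop (290,370), nothing in the way below them. That fits the computed pose, so I'll go down and grip.

step_arm([
  [[0,0,4,0,0,0,0],[0,0,4,0,0,0,0],[0,0,6,0,0,0,0],[0,0,8,0,0,0,0],[0,0,8,0,0,0,0],[0,0,8,0,0,0,0],[0,0,8,0,0,0,-1],[0,0,8,0,0,0,-1],[0,0,8,0,0,0,-1],[0,0,8,0,0,0,-1],[0,0,8,0,0,0,-1],[0,0,8,0,0,0,-1]],
])

```text
time: 3.35
eef_pos: [0.4664, -0.2583, 0.0222]
tcp_rot: [2.479, 1.926, 0.001]
ft_force: [-0.5, -0.3, -0.3]
grip_width: 0.0111
```

step_arm([
  [[0,0,0,0,0,0,-1],[0,0,0,0,0,0,-1],[0,0,0,0,0,0,-1],[0,0,0,0,0,0,-1],[0,0,0,0,0,0,-1],[0,0,0,0,0,0,-1]],
])

```text
time: 3.85
eef_pos: [0.4663, -0.2583, 0.0221]
tcp_rot: [2.48, 1.926, 0.001]
ft_force: [0.1, 0.3, -0.2]
grip_width: 0.0002
```

```bash
python3 -c "
from h import *
st();go([.466,-.259,.14],np.radians(-14))"
```

```text
t 3.85 p [ 0.4663 -0.2583  0.0221] yaw -14.33 z [ 0.002 -0.001 -1.   ] F [ 0.08  0.35 -0.2 ] w 0.0002
shift cm [-8.000e-02  1.000e-02 -1.179e+01] turn [ 0.002  0.    -0.006]
```

```bash
python3 -c "
from h import *
s=cap('side');save(s,'s3.png',(180,220,320,320),5)
c=cap('top');P=cloud(c)[195:224,318:343];
"
```

```text
(no output)
```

View pics/s3.png

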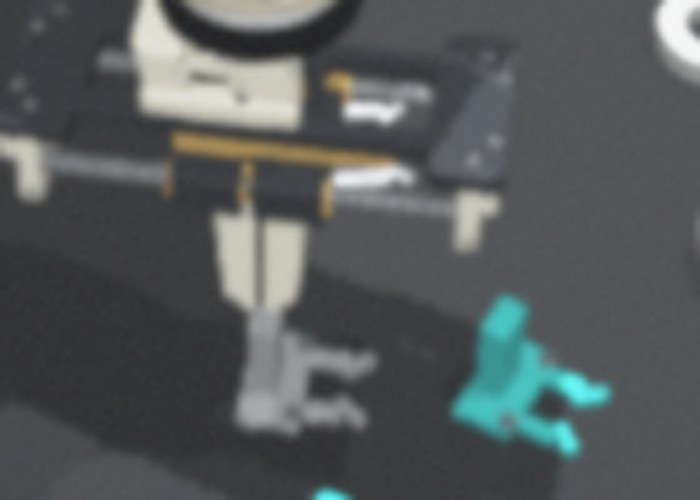

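The fingers closed beyond the block or above it: the tips appear at crop (260,310), just behind the block's top, and the clip has not moved. I'll check where the cameras place the fingertips.

```bash
python3 -c "
from h import *
s=cap('side')
for u,v in((229,270),(236,270),(229,276),(230,278),(235,278),(232,281),(232,285),(232,290),(234,300)): print(u,v,pt(s,u,v).round(4),s['frame'][v,u])
print(plane(s,232,281.5,.022),plane(s,232,281.5,.05))
st()
E=s['E'];q=E[:3,:3]@telemetry.observe()['eef_pos']+E[:3,3];x=np.array([q[0],-q[1]])/-q[2];x*=1+s['k1']*(x@x);print('tcp drawn at',x*s['fx']+[s['cx'],s['cy']])
"
```

```text
229 270 [ 0.4586 -0.2639  0.0957] [199 198 184]
236 270 [ 0.472  -0.2691  0.1006] [204 203 188]
229 276 [ 0.4584 -0.2643  0.0773] [200 199 186]
230 278 [ 0.4602 -0.2658  0.0724] [180 178 166]
235 278 [ 0.47   -0.2692  0.0756] [204 202 189]
232 281 [ 0.4642 -0.2655  0.0619] [154 154 150]
232 285 [ 0.4642 -0.2644  0.0471] [151 153 156]
232 290 [ 0.4639 -0.2674  0.0342] [133 135 138]
234 300 [ 0.4674 -0.2732  0.0068] [160 163 166]
[ 0.46644789 -0.23637494  0.022     ] [ 0.46480361 -0.25773824  0.05      ]
t 4.0 p [ 0.4664 -0.2583  0.0222] yaw -14.32 z [ 0.002 -0.001 -1.   ] F [ 0.32 -0.31  0.15] w 0.0003
tcp drawn at [232.85094831 289.84616979]
```

Both the depth and the ray put the fingertips at z≈0.060, while the reported TCP is at 0.022. So the fingers end about 38 mm above the reported point, though x and y agree. I'll open and step down, watching the force and the pictures rather than the reported height.

step_arm([
  [[0,0,0,0,0,0,0],[0,0,0,0,0,0,0],[0,0,0,0,0,0,0],[0,0,0,0,0,0,0],[0,0,0,0,0,0,0],[0,0,0,0,0,0,0],[0,0,0,0,0,0,0],[0,0,0.4,0,0,0,0],[0,0,0.8,0,0,0,0],[0,0,1.2,0,0,0,0],[0,0,1.2,0,0,0,0]],
])

```text
time: 4.92
eef_pos: [0.4659, -0.2579, 0.0091]
tcp_rot: [2.481, 1.927, 0.001]
ft_force: [0.0, -0.4, 0.8]
grip_width: 0.0464
```

```bash
python3 -c "
from h import *
st()
s=cap('side');P=cloud(s);f=s['frame'].astype(int)
m=(f[...,0]-f[...,2]>6)&(f[...,0]>100)&(abs(P[...,0]-.466)<.06)&(abs(P[...,1]+.2615)<.02)&(P[...,2]<.15)&(P[...,2]>.0)
for side in(-1,1):
    q=P[m&((P[...,0]-.466)*side>.01)]
    print(side,len(q),np.percentile(q[:,2],[0,1,3,10]).round(4),np.percentile(q[:,0],[1,99]).round(4),np.percentile(q[:,1],[1,50,99]).round(4))
"
```

```text
t 4.92 p [ 0.4659 -0.2579  0.0091] yaw -14.32 z [ 0.001 -0.    -1.   ] F [ 0.01 -0.38  0.75] w 0.0464
-1 150 [0.0502 0.0517 0.0534 0.058 ] [0.4252 0.4416] [-0.2808 -0.2586 -0.2493]
1 139 [0.047  0.0495 0.0526 0.0574] [0.4858 0.5241] [-0.2767 -0.2736 -0.2461]
```

The tips are now at about 0.049 with 0.009 reported, so the offset of about 39 mm holds. I'll go down another 2.5 cm.

step_arm([
  [[0,0,0.4,0,0,0,0],[0,0,0.8,0,0,0,0],[0,0,1.2,0,0,0,0],[0,0,1.5,0,0,0,0],[0,0,1.5,0,0,0,0]],
])

```text
time: 5.38
eef_pos: [0.4657, -0.2578, -0.0062]
tcp_rot: [-2.481, -1.927, -0.0]
ft_force: [-0.7, 0.8, -0.0]
grip_width: 0.0467
```

step_arm([
  [[0,0,0.4,0,0,0,0],[0,0,0.8,0,0,0,0],[0,0,0.8,0,0,0,0],[0,0,0.8,0,0,0,0]],
])

```text
time: 5.72
eef_pos: [0.4656, -0.2578, -0.0145]
tcp_rot: [-2.481, -1.927, -0.0]
ft_force: [0.0, -0.9, 0.2]
grip_width: 0.0462
```

```bash
python3 -c "
from h import *
st()
s=cap('side');P=cloud(s);f=s['frame'].astype(int)
m=(f[...,0]-f[...,2]>6)&(f[...,0]>100)&(abs(P[...,0]-.466)<.06)&(abs(P[...,1]+.2615)<.02)&(P[...,2]<.15)&(P[...,2]>.0)
for side in(-1,1):
    q=P[m&((P[...,0]-.466)*side>.01)]
    print(side,len(q),np.percentile(q[:,2],[0,1,3,10]).round(4))
save(s,'s4.png',(200,240,290,310),7)
"
```

```text
t 5.72 p [ 0.4656 -0.2578 -0.0145] yaw -14.32 z [-0.  0. -1.] F [ 0.04 -0.94  0.25] w 0.0462
-1 245 [0.0256 0.0279 0.0312 0.0399]
1 189 [0.0233 0.0282 0.0305 0.0388]
```

View pics/s4.png

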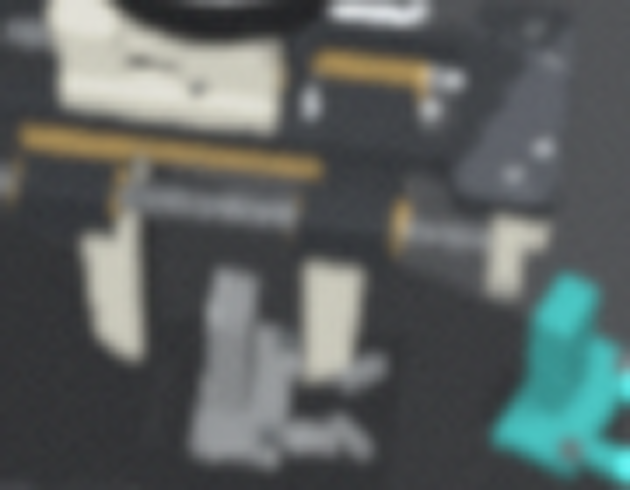

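The block sits between the fingers at crop (235,330), with the tips at about 0.0245. Now I'll grip.

step_arm([
  [[0,0,0.1,0,0,0,-1],[0,0,0.1,0,0,0,-1],[0,0,0.1,0,0,0,-1],[0,0,0.1,0,0,0,-1],[0,0,0.1,0,0,0,-1],[0,0,0.1,0,0,0,-1],[0,0,0.1,0,0,0,-1],[0,0,0.1,0,0,0,-1],[0,0,0.1,0,0,0,-1]],
])

```text
time: 6.52
eef_pos: [0.4658, -0.2579, -0.0152]
tcp_rot: [-2.481, -1.927, -0.0]
ft_force: [-0.1, -0.6, 1.0]
grip_width: 0.0116
```

```bash
python3 -c "
from h import *
st()
f=np.radians(5.6);d=np.array([np.cos(f),np.sin(f)]);g=np.array([.568,.1167])
print('lift only 6cm, then:');go([*(g-d*(.026+.055)),.06],f)"
```

```text
t 6.52 p [ 0.4658 -0.2579 -0.0152] yaw -14.32 z [ 0.  0. -1.] F [-0.13 -0.57  1.02] w 0.0116
lift only 6cm, then:
shift cm [36.07 -6.97 -7.51] turn [ 0.    -0.    -0.348]
```

step_arm([
  [[0,0,-4,0,0,0,-1],[0,0,-7.5,0,0,0,-1],[0,0,-7.5,0,0,0,-1],[36.1,-7.0,-7.5,0,0,-0.348,-1],[36.1,-7.0,-7.5,0,0,-0.348,-1],[36.1,-7.0,-7.5,0,0,-0.348,-1],[36.1,-7.0,-7.5,0,0,-0.348,-1],[36.1,-7.0,-7.5,0,0,-0.348,-1],[36.1,-7.0,-7.5,0,0,-0.348,-1],[36.1,-7.0,-7.5,0,0,-0.348,-1],[36.1,-7.0,-7.5,0,0,-0.348,-1],[36.1,-7.0,-7.5,0,0,-0.348,-1]],
])

```text
time: 7.52
eef_pos: [0.4867, 0.1118, 0.0596]
tcp_rot: [-2.109, -2.328, -0.0]
ft_force: [0.6, -0.6, -1.8]
grip_width: 0.0116
```

step_arm([
  [[0,0,0,0,0,0,-1]],
])

```text
time: 7.6
eef_pos: [0.4866, 0.1164, 0.0594]
tcp_rot: [-2.105, -2.332, -0.002]
ft_force: [0.7, -0.2, -2.1]
grip_width: 0.0116
```

Run:
```python
from h import *
st()
f=np.radians(5.6);d=np.array([np.cos(f),np.sin(f)]);g=np.array([.568,.1167])
go([*(g-d*(.026+.055)),.06],f)
```

```text
t 7.6 p [0.4866 0.1164 0.0594] yaw 5.87 z [ 0.     0.001 -1.   ] F [ 0.67 -0.21 -2.12] w 0.0116
shift cm [-0.76  0.   -0.06] turn [ 0.    -0.001  0.005]
```

step_arm([
  [[-0.8,0,1,0,0,0.005,-1],[-0.8,0,2,0,0,0.005,-1],[-0.8,0,2.5,0,0,0.005,-1],[-0.8,0,2.5,0,0,0.005,-1],[-0.8,0,2.5,0,0,0.005,-1],[-0.8,0,2.5,0,0,0.005,-1]],
])

```text
time: 8.1
eef_pos: [0.4876, 0.1077, 0.0344]
tcp_rot: [-2.112, -2.325, -0.002]
ft_force: [0.5, -0.3, -1.6]
grip_width: 0.0118
```

Run:
```python
from h import *
st()
t=cap('top');s=cap('side')
a=cv2.resize(t['frame'][140:225,180:255],None,fx=5,fy=5,interpolation=2)[:,:,::-1]
b=cv2.resize(s['frame'][115:200,210:300],None,fx=4.4,fy=5,interpolation=2)[:,:,::-1]
cv2.imwrite('pics/c5.png',np.hstack([a,b]))
f=np.radians(5.6);d=np.array([np.cos(f),np.sin(f)]);n=np.array([-d[1],d[0]]);g=np.array([.568,.1167])
for k,c in(('t',t),('s',s)):
    P=cloud(c).reshape(-1,3);fr=c['frame'].reshape(-1,3)
    L=np.c_[(P[:,:2]-g)@d,(P[:,:2]-g)@n,P[:,2]]*1000
    for nm,m in(('head',(L[:,2]>48)&(L[:,2]<60)&(np.hypot(L[:,0],L[:,1])<20)),('jaw',(L[:,0]>-65)&(L[:,0]<-18)&(abs(L[:,1])<32)&(L[:,2]>42)&(L[:,2]<58))):
        q=L[m]
        if len(q)>2: print(k,nm,len(q),'mean',q.mean(0).round(1),'lo',np.percentile(q,3,axis=0).round(1),'hi',np.percentile(q,97,axis=0).round(1))
```

```text
t 8.1 p [0.4876 0.1077 0.0344] yaw 5.51 z [ 0.     0.001 -1.   ] F [ 0.49 -0.34 -1.6 ] w 0.0118
t head 6 mean [-5.6  3.1 53.1] lo [-6.3 -4.2 50.2] hi [-4.7 10.7 57.6]
s head 53 mean [ 0.3 -1.5 53.9] lo [ -9.8 -11.3  49.9] hi [10.1  9.6 57.2]
s jaw 57 mean [-51.1  -3.1  54.6] lo [-63.4 -19.6  50.4] hi [-38.4  17.3  57.3]
```

View pics/c5.png

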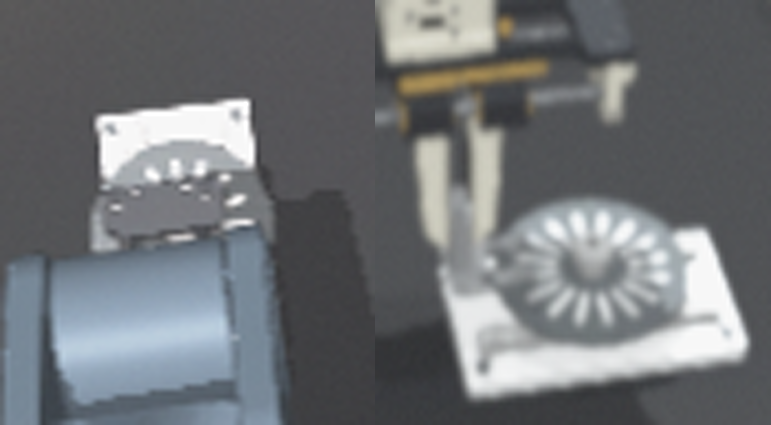

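The top view is blocked by the arm. The side view shows the clip level at crop (480,265), facing the spigot head at (592,255). In the fixture frame the lateral centre is about -1 mm for both jaws and head, so they line up. Next I lower the clip to touch the disc.

step_arm([
  [[0,0,0.4,0,0,0,-1],[0,0,0.8,0,0,0,-1],[0,0,1.05,0,0,0,-1],[0,0,1.05,0,0,0,-1],[0,0,1.05,0,0,0,-1],[0,0,1.05,0,0,0,-1]],
])

```text
time: 8.7
eef_pos: [0.4878, 0.1082, 0.0242]
tcp_rot: [-2.111, -2.326, -0.002]
ft_force: [0.1, 0.2, -0.5]
grip_width: 0.0117
```

step_arm([
  [[0,0,0.05,0,0,0,-1],[0,0,0.1,0,0,0,-1],[0,0,0.1,0,0,0,-1]],
])

```text
time: 8.95
eef_pos: [0.4877, 0.1082, 0.0231]
tcp_rot: [-2.111, -2.326, -0.002]
ft_force: [0.7, 0.1, -1.1]
grip_width: 0.012
```

step_arm([
  [[0,0,0.05,0,0,0,-1],[0,0,0.1,0,0,0,-1],[0,0,0.1,0,0,0,-1]],
])

```text
time: 9.2
eef_pos: [0.4877, 0.1082, 0.0221]
tcp_rot: [-2.111, -2.326, -0.002]
ft_force: [0.1, 0.6, -1.3]
grip_width: 0.0118
```

step_arm([
  [[0,0,0.05,0,0,0,-1],[0,0,0.1,0,0,0,-1],[0,0,0.1,0,0,0,-1]],
])

```text
time: 9.45
eef_pos: [0.4876, 0.1082, 0.021]
tcp_rot: [-2.111, -2.326, -0.002]
ft_force: [-0.6, -0.5, -0.6]
grip_width: 0.0117
```

step_arm([
  [[0,0,0.05,0,0,0,-1],[0,0,0.05,0,0,0,-1],[0,0,0.05,0,0,0,-1]],
])

```text
time: 9.7
eef_pos: [0.4878, 0.1082, 0.0205]
tcp_rot: [-2.111, -2.326, -0.002]
ft_force: [0.3, 0.7, -0.9]
grip_width: 0.012
```

step_arm([
  [[0,0,0.05,0,0,0,-1],[0,0,0.05,0,0,0,-1],[0,0,0.05,0,0,0,-1]],
])

```text
time: 9.95
eef_pos: [0.4882, 0.1082, 0.0204]
tcp_rot: [2.111, 2.326, 0.004]
ft_force: [-0.5, -0.8, 6.2]
grip_width: 0.0119
```

The clip touches the disc at TCP z≈0.0205, with a 7 N step. I'll ease up and press level along +tool y.

step_arm([
  [[0,0,-0.12,0,0,0,-1],[0,0,-0.12,0,0,0,-1],[0,0,-0.12,0,0,0,-1],[0,0,-0.12,0,0,0,-1]],
])

```text
time: 10.28
eef_pos: [0.488, 0.1082, 0.0214]
tcp_rot: [2.111, 2.326, 0.003]
ft_force: [-0.3, -0.8, -1.8]
grip_width: 0.0118
```

Run:
```python
from h import *
st()
f=np.radians(5.6);d=np.array([np.cos(f),np.sin(f)]);g=np.array([.568,.1167])
go([*(g-d*(.026+.03)),.0215],f)
```

```text
t 10.28 p [0.488  0.1082 0.0214] yaw 5.55 z [ 0.001  0.001 -1.   ] F [-0.34 -0.79 -1.75] w 0.0118
shift cm [ 0.07  2.45 -0.01] turn [ 0.002 -0.001 -0.001]
```

step_arm([
  [[0.05,0.6,0,0,0,0,-1],[0.05,1.2,0,0,0,0,-1],[0.05,1.8,0,0,0,0,-1],[0.05,2.4,0,0,0,0,-1],[0.05,2.8,0,0,0,0,-1],[0.05,3.2,0,0,0,0,-1],[0.05,3.2,0,0,0,0,-1]],
])

```text
time: 10.87
eef_pos: [0.5205, 0.1118, 0.0214]
tcp_rot: [2.111, 2.326, 0.004]
ft_force: [0.3, -0.6, -1.4]
grip_width: 0.0119
```

step_arm([
  [[0,0.1,0,0,0,0,-1],[0,0.2,0,0,0,0,-1],[0,0.3,0,0,0,0,-1],[0,0.4,0,0,0,0,-1],[0,0.5,0,0,0,0,-1],[0,0.6,0,0,0,0,-1],[0,0.6,0,0,0,0,-1]],
])

```text
time: 11.45
eef_pos: [0.5267, 0.1124, 0.0214]
tcp_rot: [2.111, 2.326, 0.004]
ft_force: [0.6, 0.3, -1.4]
grip_width: 0.0114
```

step_arm([
  [[0,0.1,0,0,0,0,-1],[0,0.2,0,0,0,0,-1],[0,0.3,0,0,0,0,-1],[0,0.4,0,0,0,0,-1],[0,0.5,0,0,0,0,-1],[0,0.6,0,0,0,0,-1],[0,0.6,0,0,0,0,-1]],
])

```text
time: 12.03
eef_pos: [0.5325, 0.1131, 0.0213]
tcp_rot: [2.111, 2.326, 0.003]
ft_force: [-2.7, 2.1, -1.1]
grip_width: 0.0121
```

The lips touch the core with some side load (+2 N in y), so I'll shift 1 mm toward +y (tool x) and keep pressing.

step_arm([
  [[0.05,0,0,0,0,0,-1],[0.1,0,0,0,0,0,-1],[0.1,0.1,0,0,0,0,-1],[0.1,0.2,0,0,0,0,-1],[0.1,0.3,0,0,0,0,-1],[0.1,0.3,0,0,0,0,-1]],
])

```text
time: 12.53
eef_pos: [0.5354, 0.1145, 0.0213]
tcp_rot: [-2.111, -2.326, -0.003]
ft_force: [-4.7, 2.5, -1.8]
grip_width: 0.0119
```

step_arm([
  [[0,0.1,0,0,0,0,-1],[0,0.2,0,0,0,0,-1],[0,0.3,0,0,0,0,-1],[0,0.4,0,0,0,0,-1],[0,0.4,0,0,0,0,-1]],
])

```text
time: 12.95
eef_pos: [0.5391, 0.115, 0.0211]
tcp_rot: [-2.111, -2.326, -0.002]
ft_force: [-3.6, 3.1, -2.2]
grip_width: 0.012
```

step_arm([
  [[0.05,0,0,0,0,0,-1],[0.1,0,0,0,0,0,-1],[0.1,0,0,0,0,0,-1],[0.1,0,0,0,0,0,-1]],
])

```text
time: 13.28
eef_pos: [0.5389, 0.116, 0.021]
tcp_rot: [-2.111, -2.326, -0.002]
ft_force: [-4.2, 2.4, -0.7]
grip_width: 0.0119
```

step_arm([
  [[0,0.1,0,0,0,0,-1],[0,0.2,0,0,0,0,-1],[0,0.3,0,0,0,0,-1],[0,0.3,0,0,0,0,-1],[0,0.3,0,0,0,0,-1]],
])

```text
time: 13.7
eef_pos: [0.5416, 0.1163, 0.0209]
tcp_rot: [-2.11, -2.325, -0.001]
ft_force: [-5.0, 2.8, -1.2]
grip_width: 0.0117
```

Run:
```python
from h import *
st()
s=cap('side');save(s,'s6.png',(225,130,295,185),9)
f=np.radians(5.6);d=np.array([np.cos(f),np.sin(f)]);n=np.array([-d[1],d[0]]);g=np.array([.568,.1167])
P=cloud(s).reshape(-1,3)
L=np.c_[(P[:,:2]-g)@d,(P[:,:2]-g)@n,P[:,2]]*1000
def rep(nm,q): print(nm,len(q),'mean',q.mean(0).round(1),'lo',np.percentile(q,2,axis=0).round(1),'hi',np.percentile(q,98,axis=0).round(1))
rep('head',L[(L[:,2]>51)&(L[:,2]<58)&(abs(L[:,0]-11)<19)&(abs(L[:,1])<20)])
rep('clip',L[(L[:,2]>38.5)&(L[:,2]<46)&(L[:,0]>-45)&(L[:,0]<15)&(abs(L[:,1])<32)])
rep('plate',L[(L[:,2]>39)&(L[:,2]<46)&(L[:,0]>-40)&(L[:,0]<-12)&(abs(L[:,1])<32)])
```

```text
t 13.7 p [0.5416 0.1163 0.0209] yaw 5.55 z [-0.001  0.002 -1.   ] F [-4.98  2.76 -1.22] w 0.0117
head 49 mean [12.7 -1.2 54. ] lo [  1.4 -12.1  51.4] hi [23.6 11.8 56.6]
clip 140 mean [-16.1  -7.4  41.7] lo [-41.8 -28.8  38.6] hi [12.2 18.5 45.3]
plate 69 mean [-25.4  -7.5  42.2] lo [-37.4 -24.3  39.5] hi [-12.6  19.2  45.2]
```

View pics/s6.png

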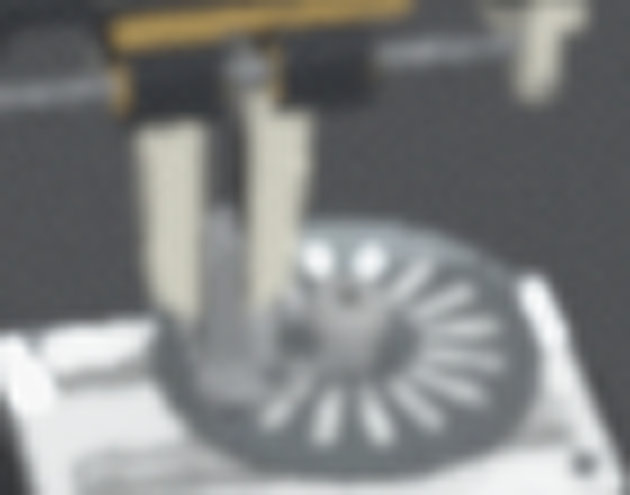

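The side view shows the jaws around the core at crop (310,335). The spigot has moved about 12 mm, which matches 5 N. The plate's lateral centre is still about 2 mm to the -y side, so I shift again and raise slightly.

step_arm([
  [[0.08,0,-0.05,0,0,0,-1],[0.15,0,-0.05,0,0,0,-1],[0.15,0,-0.05,0,0,0,-1],[0.15,0,-0.05,0,0,0,-1]],
])

```text
time: 14.08
eef_pos: [0.5412, 0.1172, 0.0213]
tcp_rot: [-2.11, -2.325, 0.001]
ft_force: [-4.9, -2.1, -1.7]
grip_width: 0.0117
```

step_arm([
  [[0,0.1,0,0,0,0,-1],[0,0.2,0,0,0,0,-1],[0,0.3,0,0,0,0,-1],[0,0.3,0,0,0,0,-1],[0,0.3,0,0,0,0,-1]],
])

```text
time: 14.5
eef_pos: [0.5438, 0.1171, 0.0212]
tcp_rot: [-2.11, -2.325, 0.003]
ft_force: [-5.1, -0.2, -0.3]
grip_width: 0.0117
```

Side load is now about zero. I'll keep pressing in small steps.

step_arm([
  [[0,0.1,0,0,0,0,-1],[0,0.2,0,0,0,0,-1],[0,0.3,0,0,0,0,-1],[0,0.3,0,0,0,0,-1],[0,0.3,0,0,0,0,-1]],
])

```text
time: 14.92
eef_pos: [0.546, 0.1171, 0.0209]
tcp_rot: [-2.11, -2.324, 0.005]
ft_force: [-7.6, -0.3, -1.2]
grip_width: 0.0115
```

step_arm([
  [[0,0.1,0,0,0,0,-1],[0,0.2,0,0,0,0,-1],[0,0.3,0,0,0,0,-1],[0,0.3,0,0,0,0,-1],[0,0.3,0,0,0,0,-1]],
])

```text
time: 15.33
eef_pos: [0.5484, 0.1171, 0.0209]
tcp_rot: [-2.109, -2.323, 0.007]
ft_force: [-7.5, -0.0, 2.3]
grip_width: 0.0119
```

step_arm([
  [[0,0.1,0,0,0,0,-1],[0,0.2,0,0,0,0,-1],[0,0.3,0,0,0,0,-1],[0,0.3,0,0,0,0,-1],[0,0.3,0,0,0,0,-1]],
])

```text
time: 15.75
eef_pos: [0.552, 0.1173, 0.0212]
tcp_rot: [-2.11, -2.324, 0.006]
ft_force: [-5.0, -1.1, -1.1]
grip_width: 0.0116
```

The force fell from 7.5 to 5 N while the clip advanced 3.6 mm, which looks like the snap. I'll press a little more to check: the force should rise at only 0.42 N/mm.

step_arm([
  [[0,0.1,0,0,0,0,-1],[0,0.2,0,0,0,0,-1],[0,0.3,0,0,0,0,-1],[0,0.4,0,0,0,0,-1],[0,0.4,0,0,0,0,-1],[0,0.4,0,0,0,0,-1]],
])

```text
time: 16.25
eef_pos: [0.5559, 0.1176, 0.0211]
tcp_rot: [-2.11, -2.324, 0.006]
ft_force: [-5.8, -1.7, -1.3]
grip_width: 0.0117
```

Run:
```python
from h import *
st()
s=cap('side');save(s,'s7.png',(225,130,295,185),9)
f=np.radians(5.6);d=np.array([np.cos(f),np.sin(f)]);n=np.array([-d[1],d[0]]);g=np.array([.568,.1167])
P=cloud(s).reshape(-1,3)
L=np.c_[(P[:,:2]-g)@d,(P[:,:2]-g)@n,P[:,2]]*1000
q=L[(L[:,2]>51)&(L[:,2]<58)&(abs(L[:,0]-15)<20)&(abs(L[:,1])<20)]
print('head',len(q),q.mean(0).round(1),np.percentile(q,[2,98],axis=0).round(1).tolist())
p=telemetry.observe()['eef_pos'][:2]-g;print('bore by tcp',(p@d+.026)*1000,p@n*1000)
```

```text
t 16.25 p [0.5559 0.1176 0.0211] yaw 5.52 z [-0.005 -0.001 -1.   ] F [-5.84 -1.66 -1.33] w 0.0117
head 46 [13.  -1.9 54.1] [[2.2, -10.5, 51.2], [24.1, 10.4, 57.7]]
bore by tcp 13.994084638439201 2.035191910380531
```

View pics/s7.png

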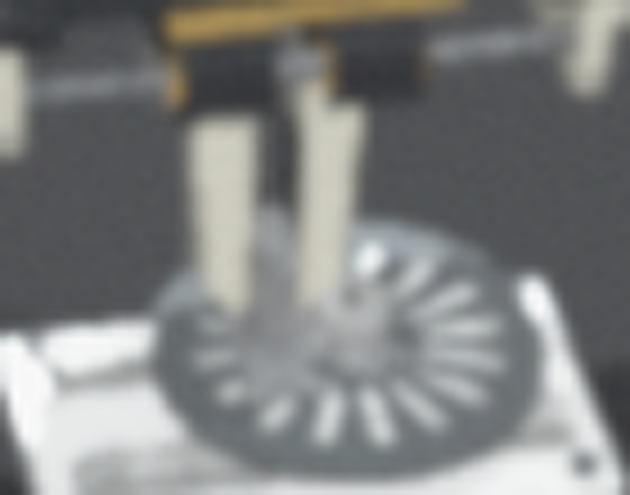

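The clip is seated: head at +13 mm, bore at +14 mm, and 5.8 N equals the spring load there. I'll back off 14 mm to unload the spring, then let go.

step_arm([
  [[0,-0.3,0,0,0,0,-1],[0,-0.6,0,0,0,0,-1],[0,-0.9,0,0,0,0,-1],[0,-1.2,0,0,0,0,-1],[0,-1.4,0,0,0,0,-1],[0,-1.4,0,0,0,0,-1],[0,-1.4,0,0,0,0,-1]],
])

```text
time: 16.88
eef_pos: [0.5422, 0.1163, 0.0214]
tcp_rot: [-2.11, -2.324, 0.005]
ft_force: [0.3, 0.4, -1.7]
grip_width: 0.0116
```

step_arm([
  [[0,0,0,0,0,0,-0.4],[0,0,0,0,0,0,-0.4],[0,0,0,0,0,0,-0.4],[0,0,0,0,0,0,-0.4],[0,0,0,0,0,0,-0.4],[0,0,0,0,0,0,-0.4],[0,0,0,0,0,0,-0.4]],
])

```text
time: 17.47
eef_pos: [0.5423, 0.1163, 0.0214]
tcp_rot: [-2.11, -2.324, 0.005]
ft_force: [-0.2, -0.6, 0.1]
grip_width: 0.0278
```

step_arm([
  [[0,0,-1,0,0,0,-0.4],[0,0,-2,0,0,0,-0.4],[0,0,-4,0,0,0,-0.4],[0,0,-6,0,0,0,-0.4],[0,0,-9,0,0,0,-0.4],[0,0,-12,0,0,0,-0.4],[0,-12,-12,0,0,0,-0.4],[0,-12,-12,0,0,0,-0.4],[0,-12,-12,0,0,0,-0.4],[0,-12,-12,0,0,0,-0.4],[0,-12,-12,0,0,0,-0.4],[0,-12,-12,0,0,0,-0.4]],
])

```text
time: 18.47
eef_pos: [0.4245, 0.105, 0.143]
tcp_rot: [-2.111, -2.325, 0.002]
ft_force: [-0.4, -0.8, -0.1]
grip_width: 0.028
```

Run:
```python
from h import *
st()
s=cap('side');t=cap('top')
a=cv2.resize(t['frame'][145:225,185:250],None,fx=5.5,fy=5.5,interpolation=2)[:,:,::-1]
b=cv2.resize(s['frame'][125:205,215:300],None,fx=5,fy=5.5,interpolation=2)[:,:,::-1]
cv2.imwrite('pics/c8.png',np.hstack([a,b]))
f=np.radians(5.6);d=np.array([np.cos(f),np.sin(f)]);n=np.array([-d[1],d[0]]);g=np.array([.568,.1167])
P=cloud(s).reshape(-1,3);L=np.c_[(P[:,:2]-g)@d,(P[:,:2]-g)@n,P[:,2]]*1000
for nm,q in(('head',L[(L[:,2]>51)&(L[:,2]<58)&(abs(L[:,0])<16)&(abs(L[:,1])<20)]),('block top',L[(L[:,2]>78)&(L[:,2]<95)&(abs(L[:,0]+26)<20)&(abs(L[:,1])<20)])):
    print(nm,len(q),q.mean(0).round(1) if len(q) else '',np.percentile(q,[2,98],axis=0).round(1).tolist() if len(q) else '')
```

```text
t 18.47 p [0.4245 0.105  0.143 ] yaw 5.52 z [-0.002 -0.001 -1.   ] F [-0.36 -0.78 -0.1 ] w 0.028
head 46 [ 0.7 -0.6 53.9] [[-10.6, -11.9, 51.6], [10.7, 12.4, 56.1]]
block top 35 [-26.   -1.2  83.5] [[-31.7, -10.0, 78.5], [-19.8, 11.8, 87.5]]
```

View pics/c8.png

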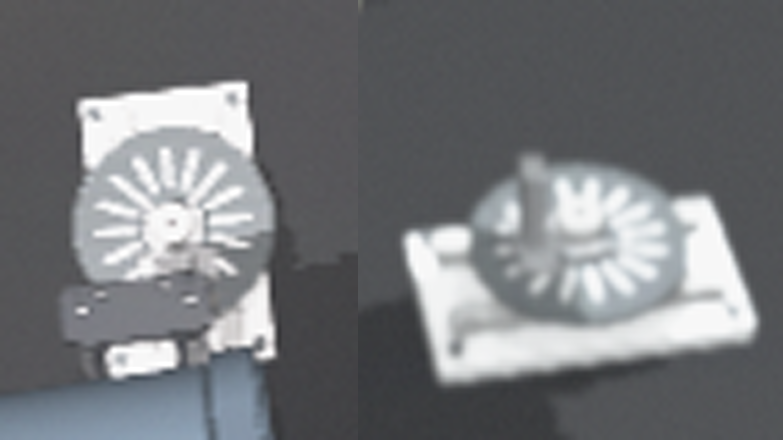

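The picture shows the clip standing released on the disc round the spigot. The head is at +0.7 mm, the block 26.0 mm behind the rest axis, and the block top at 83.5 mm (36 + 48 expected). The arm is clear, so I'll hand in.

```bash
python3 -c "
from h import *
print(bot.finish_job());st()"
```

```text
the job is handed in; nothing more can be done
None
the job is handed in; nothing more can be done
```

The small clip is snapped into the spigot's groove and released. I handed the job in at about 18.6 s of the 54 s allowed; the hand-in gives no verdict.

- **Pressing:** I gripped the clip by its block and touched the disc at about 6 N. I then eased up about 1 mm and pressed level along the float. The highest press force I read was 7.6 N. The force then fell to 5.0 N as the clip moved forward 3.6 mm, which was the snap. Pressing 4 mm further raised it only at the spring's own rate.
- **Final checks from the side camera:**

| Check | Measured | Expected |
|---|---|---|
| Spigot head from rest position | 0.7 mm | within 3 mm |
| Grip block behind the rest axis | 26.0 mm | 26 mm |
| Clip bore from spigot axis, from those two | about 0.7 mm | within 3.5 mm |
| Height of block top | 83.5 mm | about 84 mm |

  The clip stands upright in the picture, and the arm is up and clear with no contact force.
- **Not checked:** I took no final measurement of the clip's tilt or of the bystanders' positions. No contact with a bystander showed in the forces or pictures.

**What disagreed:**
- **Fingertip height:** the fingertips really end about 39 mm above the reported tool point. My first grip therefore closed on air above the block without touching anything. I corrected it using the camera depth.
- **Sideways alignment:** my first alignment was off by 2 to 3 mm, which showed as about 3 N of side load. I shifted the clip until that load was gone, before the snap.

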